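# Weigh the potting caddy and print its label

## Robot

A 6-joint arm with a two-finger parallel gripper is mounted at the origin on the work surface. World frame = base frame: x ahead of the robot, y to its left, z up, the work surface at z = 0. Lengths are in m, angles in rad, forces in N, time in s.
With the tool pointing down it reaches from about 0.35 to 0.85 m from the base axis. Payload 8.1 kg.
Tool frame: the origin (TCP) lies between the finger pads; the fingertips stand 11 mm ahead of it and the grasp point (between the pads) lies 8 mm behind it; y points along the fingers, x is the direction in which the jaws open and shut, and the axes are right-handed (so a half turn about y gives the same grasp; the last joint's range is limited). The gripper opens to 93 mm and grips with 3 to 60 N. Pads are 15 mm wide; open, the fingers measure 128 mm over their backs; the gripper's body (75 mm by 188 mm) begins 65 mm behind the grasp point.
Start: joints at [-1.199, 0.13, 1.488, -0, 1.523, -0.085], TCP at [0.265, -0.538, 0.23] pointing down, gripper open.
Joint ranges: [-2.96, 2.96], [-0.89, 2.26], [0.02, 2.5], [-1.34, 4.48], [0, 2.73], [-2.66, 2.66]. Speed limits (rad/s): [2.39, 2.39, 2.79, 3.14, 3.14, 3.14].

## Interface

Orientations are given as a rotation vector (axis times angle).
In Python, from plant import readout, optics, robot gives the robot as it stands.
- The arm moves only by the shell command python3 -m creep 'ROWS' [FORCE]. ROWS is JSON, a list that holds one entry, the list of rows, each a list of 7 numbers: the closure, from 0 (fully open) to 1 (shut), then the shift along the tool's x, y, z in cm, then the turn, a rotation vector about the tool's x, y, z in degrees. In form: [[[grip, x, y, z, wx, wy, wz], ...]]. A call has exactly 8 rows; each row shifts and turns the pose as measured when the row begins, along the tool's axes as they then stand; what a row does not reach is not made up. A row lasts 1/10 s, in which the tool goes at most 50 mm and 8.59 degrees, less where a joint would pass 70% of its speed; a pose out of reach is approached as far as the arm can. A call is refused whole if a number of a shift passes 5 or a number of a turn 8.59, either way. A call with a gripper value outside its range is refused whole. The fingers move at their own pace and stop on an object; FORCE is the grip in N (left out, the last holds). Time passes only in rows, so rows that do not move let the fingers close, or fill a call up. It gives the time, the measured TCP pose, the force and the opening at its end, in the units of the state.
- readout.read_state(): the state, without advancing time (a new reading comes with each control period).
- optics.read_camera(name): name is "scene" or "top"; returns a dict with "frame" (400x640x3 uint8, red, green, blue), "depth" (400x640 float32, m along the optical axis (not along the pixel's ray), 0 where there is no reading), "intrinsics" (3x3 intrinsics, pixels), "R" (3x3) and "t" (3): a world point X has camera coordinates R X + t. Camera axes: x right, y down, z forward; pixel columns grow to the right and rows downward; lengths in m; the calibration is good to about 2 mm. A picture is of the moment at which its call begins.
- robot.close_job(): hands the job in, once; it reports no verdict.
The state is a dict: "t": time; "q": joint angles; "dq": joint speeds; "joint_torque": joint torques, N m; "tool_pos": TCP position; "orientation": TCP orientation; "force": force on the tool from outside, world axes, zero at the start; "wrist_torque": the same for the moment, N m; "opening": finger opening in m.
Only numpy, scipy, OpenCV 4.12 (cv2) and the standard library are available. Lean on these libraries where they do the work, as an engineer would, in place of code of your own. Each camera call takes 0.05 s, during which the arm holds its last target. There are 200 camera calls.

## Task

Hang the potting caddy by the notch in the middle of its handle on the spring scale's hook, lowering it gently until the scale carries its weight, so that the hook does not jump when you let go. Then press the key of the label unit to its halfway stop, pause there for about a second, press it fully down to print the label, and let it come back up. Leave the caddy hanging still and level, and do not disturb the pot, funnel, dibber or tweezers.

Things in the scene. Friction and masses are not known exactly. Their poses are not given: they have to be found in the camera images.
- caddy: Loose open zinc-steel box, 75 (x) x 150 (y) x 50 (z) mm, 0.13 to 0.5 kg (not known beforehand), balanced about its middle, same either way round. Rigid arch handle along y: two uprights at y = +-71.5 mm and a wooden bar on top, y -75 to +75 mm, 10 mm thick in x, 125 to 139 mm above the origin. Open between rim and bar. Origin: centre of its underside, z up.
- caddy_notch (a point): Roof of the notch under the middle of the handle bar, 131 mm above the caddy's origin; axes as the caddy's. The notch is 20 mm wide (y -10 to +10 mm) and 6 mm deep. The bar can be gripped beside it, e.g. 42 mm from the middle, fingers closing along x.
- scale: Fixed spring scale: foot plate 160 (x) x 170 (y) x 14 mm (115 mm in front of the origin to 45 mm behind) and a white column 34 x 40 mm, 245 mm tall, front face at the origin's x; the hook sticks out of it to the scale's -x. A round dial, 72 mm across, on its back. Origin on the table; x points from hook tip to column.
- hook_seat (a point): Top of the hook's seat, where the notch is to rest: 57 mm in front of the column, 219 mm above the table unloaded; axes as the scale's. The hook is a round bar 8 mm thick, level for 10 mm either side of this point, rising 14 mm towards the column and, towards -x, to a tip 33 mm (37 mm to its end) before the seat, whose top is 20 mm above the seat.
- hook (a joint): How far the hook has sunk (m): 0 unloaded, 0.06 at its stop. Spring: starts to sink at about 0.3 N, then 7.7 mm per newton, lightly damped: the hanging caddy sinks it 8 to 35 mm, depending on its weight. It jumps if the caddy is let go well above, or pushed well below, the height where it balances.
- logger: Fixed grey label unit, a box 100 (x) x 140 (y) x 45 mm; origin centre of its underside. On its top a dark display (y about +40 mm) and the round black key (x = 0, y = -30 mm).
- key_top (a point): Centre of the top face of the round key, 34 mm across; 63 mm above the table when up; moves down with the key.
- key_half (a joint): Travel of the key's first stage (m): 0 up, 0.006 at the halfway stop. Needs about 1 N to start and 2.2 N at the stop. Springs back.
- key_deep (a joint): Further travel of the key past the halfway stop (m): 0 until the push passes about 6.5 N, 0.005 fully down at about 9 N. Springs back.
- pot: Bystander: speckled white ceramic pot, 120 mm across the rim, 105 mm tall, origin at its foot.
- funnel: Bystander: aluminium funnel resting upside down, 110 mm across, 115 mm tall, origin at the table.
- dibber: Bystander: black plastic dibber lying with a 75 mm cross handle, 135 mm long along x, 23 mm high.
- tweezers: Bystander: steel tweezers lying flat, 170 mm long along x, about 25 mm wide, 6 mm high.
Not all that is in view belongs to the job. Leave any orange or red look-alike of the logger alone.

How it is judged:
On the way, in this order (a step that is already met when the one before it is completed fails the run):
1. the caddy hangs by its notch on the hook, let go, level and still (x of caddy_notch in the frame of hook_seat between -0.025 and 0.025 m and y of caddy_notch in the frame of hook_seat between -0.008 and 0.008 m and z of caddy_notch in the frame of hook_seat between -0.005 and 0.01 m and angle between caddy's own z axis and vertical below 0.15 rad and value of joint hook above 0.005 m and contact force between each of the fingers, the arm and caddy below 0.1 N and linear speed of caddy below 0.03 m/s), for 0.3 s.
2. the key is held at its halfway stop for half a second (value of joint key_half above 0.0045 m and value of joint key_deep below 0.0012 m), for 0.5 s.
3. the key is pressed fully down (value of joint key_deep above 0.004 m), for 0.05 s.
At the end, for the whole second after the job is handed in: The caddy hangs on the hook by its notch (off the seat at most 8 mm sideways, 25 mm along, -5 to +10 mm in height), leaning under 0.15 rad, hook sunk over 5 mm, let go, slower than 0.03 m/s and 0.3 rad/s; the key is back up (first stage under 1.5 mm, second under 1 mm) (all of step 1 and angular speed of caddy below 0.3 rad/s and value of joint key_half below 0.0015 m and value of joint key_deep below 0.001 m); the robot touches nothing.
It fails at once if the hook jumps: it moves faster than 0.1 m/s (velocity of joint hook above 0.1 m/s or velocity of joint hook below -0.1 m/s).
It fails at once if the hook is dragged nearly to its bottom stop (more than 52 mm) (value of joint hook above 0.052 m).
It fails at once if a label is printed (key past 3 mm of its second stage) while the caddy is not hanging on the hook (value of joint key_deep above 0.003 m and not (x of caddy_notch in the frame of hook_seat between -0.025 and 0.025 m and y of caddy_notch in the frame of hook_seat between -0.008 and 0.008 m and z of caddy_notch in the frame of hook_seat between -0.005 and 0.01 m and angle between caddy's own z axis and vertical below 0.15 rad and value of joint hook above 0.005 m)).
It fails at once if the caddy is tipped more than 0.7 rad (angle between caddy's own z axis and vertical above 0.7 rad).
It fails at once if a bystander is moved more than 25 mm (distance of any of pot, funnel, dibber, tweezers from where it was at the start of the episode above 0.025 m).
It also fails if it takes over 72 s, if anything falls off the work surface, if the arm or the gripper's body presses on something with over 40 N, if the wrist force passes 120 N, or if a joint passes its speed limit or range.

## Working session

There is one attempt and no reset: what is moved stays moved. The work goes in short steps, Python scripts to look and compute and a shell command to move; the robot and the scene stay as the last step left them, time stands still between calls to the robot, and variables do not carry over. Pictures are saved under pics/ and viewed, about 8 in all and at most 12, crops included, and the job is handed in when it is done.

```bash
mkdir -p pics; cat > h.py <<'E'
import numpy as np, cv2
from plant import readout, optics, robot
from scipy.spatial.transform import Rotation as Rot
def shot(name,f=None):
    c=optics.read_camera(name)
    if f: cv2.imwrite('pics/'+f,cv2.cvtColor(c['frame'],cv2.COLOR_RGB2BGR))
    return c
def pts(c):
    d=c['depth'];v,u=np.mgrid[:400,:640];K=c['intrinsics']
    P=np.stack([(u-K[0,2])/K[0,0]*d,(v-K[1,2])/K[1,1]*d,d],-1)
    W=(P-c['t'])@c['R']; W[d==0]=np.nan
    return W
E
python3 - <<'E'
from h import *
for n in('top','scene'):
    c=shot(n,n+'0.png');np.savez(n+'0.npz',**c);print(n,c['R'].round(3).tolist(),c['t'],c['intrinsics'].tolist(), (-c['R'].T@c['t']).round(3))
s=readout.read_state();print(s)
E
```

```text
top [[0.004, -1.0, 0.002], [-0.986, -0.004, -0.164], [0.164, -0.002, -0.986]] [-0.07840501  0.48967787  1.43901808] [[412.9532495231115, 0.0, 314.638566850738], [0.0, 412.9532495231115, 204.1953094514513], [0.0, 0.0, 1.0]] [ 0.247 -0.074  1.5  ]
scene [[-0.391, 0.92, -0.01], [0.753, 0.313, -0.578], [-0.529, -0.233, -0.816]] [ 0.25551118 -0.24971038  1.59792888] [[432.44671740986684, 0.0, 321.6949308232956], [0.0, 432.44671740986684, 197.54789120539238], [0.0, 0.0, 1.0]] [1.134 0.216 1.161]
{'t': 0.1, 'q': array([-1.19938261e+00,  1.31064867e-01,  1.48914390e+00,  1.80649618e-05,
        1.52300290e+00, -8.54039840e-02]), 'dq': array([-1.05885479e-03, -2.83877217e-03, -1.21347352e-03,  6.34500907e-05,
        9.12940843e-04, -8.79904459e-04]), 'joint_torque': array([ 9.20341699e-04, -5.61340749e+01, -4.93095481e+01,  7.69363507e-02,
        2.91003613e-02, -3.66753045e-05]), 'tool_pos': array([ 0.26450461, -0.53801319,  0.22871928]), 'orientation': array([-1.39033506,  0.86740626, -0.86529956]), 'force': array([-0.02959795, -0.04224383, -0.57406716]), 'wrist_torque': array([-0.00187308, -0.00150361,  0.06651916]), 'opening': 0.09270271177434497}
```

View pics/top0.png

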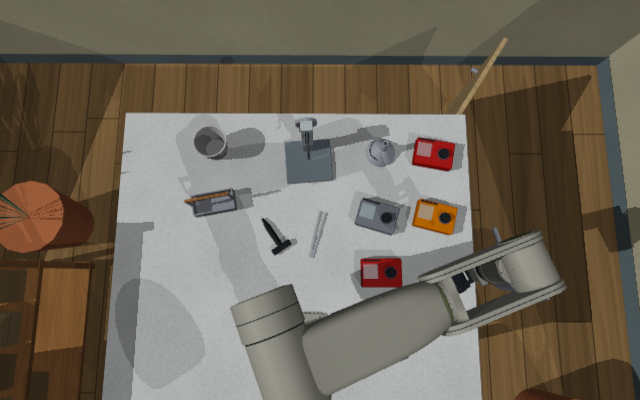

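View pics/scene0.png

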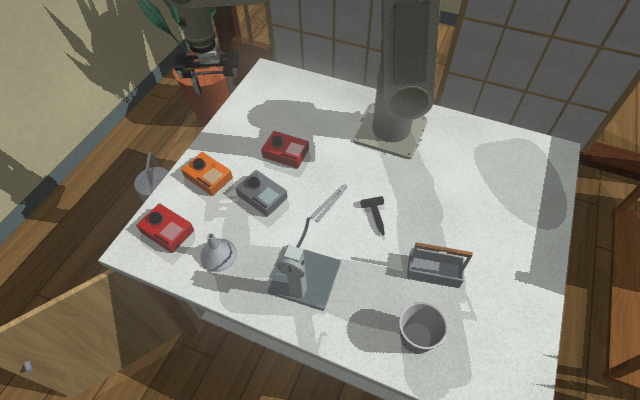

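Top view: caddy (213,202) with its brown bar at about (208,197), scale plate (310,160), column (306,125), grey logger (378,215) with key at (390,218). Scene view shows the same: bar (443,252), column (292,262), hook tip (307,220), grey logger (262,193).

```bash
python3 - <<'E'
from h import *
def rect(P,lab):
    r=cv2.minAreaRect((P[:,:2]*1000).astype(np.float32));print(lab,len(P),'c',np.round(r[0],1),'sz',np.round(r[1],1),'ang',round(r[2],1),'zmed',np.nanmedian(P[:,2]).round(4))
for n in('top','scene'):
    c=dict(np.load(n+'0.npz'));W=pts(c);hsv=cv2.cvtColor(c['frame'],cv2.COLOR_RGB2HSV)
    x,y,z=W[...,0],W[...,1],W[...,2]
    box=lambda a,b,cc,d,e,f:W[(x>a)&(x<b)&(y>cc)&(y<d)&(z>e)&(z<f)]
    # regions in world, coarse
    ctr={'top':dict(cad=(202,213),plate=(165,315),grey=(215,378),key=(218,390)),'scene':dict(cad=(265,437),plate=(280,320),grey=(193,262),key=(182,256))}[n]
    for k,(v,u) in ctr.items(): print(n,k,W[v,u].round(3))
    g=W[ctr['cad']];
    b=box(g[0]-.12,g[0]+.12,g[1]-.12,g[1]+.12,.12,.16);rect(b,'bar')
    if len(b)>5:
        l=cv2.fitLine((b[:,:2]*1000).astype(np.float32),cv2.DIST_HUBER,0,.01,.01).ravel();print(l, b[:,:2].min(0),b[:,:2].max(0), np.percentile(b[:,2],[10,50,90,98]))
    b=box(g[0]-.12,g[0]+.12,g[1]-.12,g[1]+.12,.044,.055);rect(b,'rim')
    g=W[ctr['plate']]
    b=box(g[0]-.16,g[0]+.2,g[1]-.16,g[1]+.16,.008,.02);rect(b,'plate')
    b=box(g[0]-.1,g[0]+.25,g[1]-.12,g[1]+.12,.237,.3);rect(b,'coltop')
    b=box(g[0]-.2,g[0]+.25,g[1]-.12,g[1]+.12,.18,.3)
    print('hookpts n',len(b)); 
    o=b[np.argsort(b[:,0])][::max(1,len(b)//30)];print(o.round(3).tolist())
    g=W[ctr['grey']]
    b=box(g[0]-.1,g[0]+.1,g[1]-.09,g[1]+.09,.038,.05);rect(b,'logtop')
    b=box(g[0]-.1,g[0]+.1,g[1]-.09,g[1]+.09,.056,.07);rect(b,'key');
    if len(b):print(b[:,:2].mean(0))
s=readout.read_state();print(Rot.from_rotvec(s['orientation']).as_matrix().round(3))
E
```

```text
top cad [0.502 0.295 0.01 ]
top plate [ 0.641 -0.077  0.018]
top grey [ 0.451 -0.301  0.049]
top key [nan nan nan]
bar 169 c [496.1 288.4] sz [ 11.  148.7] ang 11.2 zmed 0.1387
[ 1.9581065e-01 -9.8064172e-01  4.9523126e+02  2.8873343e+02] [0.47765754 0.21551709] [0.51384039 0.36173729] [0.13231541 0.13869063 0.14281601 0.14461244]
rim 155 c [496.1 288.7] sz [ 77.3 151.2] ang 10.9 zmed 0.0501
plate 1726 c [655.8 -78.8] sz [349.9 316. ] ang 0.3 zmed 0.0144
coltop 173 c [670.6 -51. ] sz [138.4  40. ] ang 6.0 zmed 0.2444
hookpts n 383
[[0.601, -0.055, 0.239], [0.618, -0.058, 0.226], [0.637, -0.054, 0.218], [0.655, -0.051, 0.226], [0.666, -0.054, 0.223], [0.682, -0.048, 0.233], [0.692, -0.032, 0.235], [0.692, -0.044, 0.224], [0.693, -0.031, 0.222], [0.694, -0.041, 0.239], [0.694, -0.063, 0.188], [0.695, -0.064, 0.245], [0.695, -0.063, 0.205], [0.698, -0.041, 0.246], [0.701, -0.038, 0.247], [0.704, -0.06, 0.247], [0.707, -0.054, 0.249], [0.71, -0.048, 0.241], [0.712, -0.06, 0.244], [0.715, -0.032, 0.244], [0.718, -0.063, 0.244], [0.721, -0.044, 0.245], [0.724, -0.017, 0.191], [0.725, -0.01
[... 1166 characters left out ...]
], [0.718, -0.06, 0.246], [0.722, -0.027, 0.241], [0.725, -0.049, 0.247], [0.727, -0.011, 0.2], [0.729, -0.055, 0.244], [0.731, -0.011, 0.213], [0.734, -0.02, 0.227], [0.736, -0.078, 0.223], [0.738, -0.03, 0.236], [0.739, -0.038, 0.238], [0.74, -0.072, 0.229], [0.74, -0.066, 0.235], [0.741, -0.02, 0.219], [0.741, -0.049, 0.218], [0.742, -0.043, 0.224], [0.742, -0.053, 0.228], [0.743, -0.056, 0.188], [0.743, -0.065, 0.204], [0.743, -0.068, 0.202], [0.744, -0.045, 0.211]]
logtop 959 c [ 452.3 -299.3] sz [141.3 101.6] ang 73.6 zmed 0.0448
key 78 c [ 445.5 -328.1] sz [36.3 32.3] ang 4.1 zmed 0.0624
[ 0.44495297 -0.32776164]
[[ 0.441 -0.001  0.897]
 [-0.897  0.002  0.441]
 [-0.002 -1.     0.   ]]
```

```bash
cat >> h.py <<'E'
def plan(p,yaw,n=8,lag=1.0):
    "rows (n) from the present pose to TCP p, tool y down, tool x at yaw deg"
    s=readout.read_state();R0=Rot.from_rotvec(s['orientation']);y=np.radians(yaw)
    x=np.array([np.cos(y),np.sin(y),0]);d=np.array([0,0,-1.]);R1=Rot.from_matrix(np.c_[x,d,np.cross(x,d)])
    dv=(R0.inv()*R1).as_rotvec();P=np.array(s['tool_pos']);step=(np.array(p)-P)/n*100
    print('t',s['t'],'pos',P.round(4),'F',np.round(s['force'],2),'open',round(s['opening'],4),'tilt/turn deg',np.degrees(dv).round(1))
    for i in range(n):
        Ri=R0*Rot.from_rotvec(dv*i/n);print(Ri.inv().apply(step).round(2).tolist(),np.degrees(dv/n).round(1).tolist())
E
python3 -c "
from h import *
plan((.47,-.30,.33),-20)
c=dict(np.load('top0.npz'));W=pts(c);x,y,z=np.moveaxis(W,-1,0)
for n in('top','scene'):
    c=dict(np.load(n+'0.npz'));W=pts(c);x,y,z=np.moveaxis(W,-1,0)
    b=W[(x>.58)&(x<.685)&(y>-.09)&(y<-.01)&(z>.2)&(z<.25)]
    l=cv2.fitLine((b[:,:2]*1000).astype(np.float32),cv2.DIST_HUBER,0,.01,.01).ravel();print(n,l,np.degrees(np.arctan(l[1]/l[0])),b[:,0].min())
    b=W[(x>.67)&(x<.745)&(y>-.1)&(y<0)&(z>.239)&(z<.256)];r=cv2.minAreaRect((b[:,:2]*1000).astype(np.float32));print(r)
"
```

```text
t 0.1 pos [ 0.2645 -0.538   0.2287] F [-0.03 -0.04 -0.57] open 0.0927 tilt/turn deg [ -0.  -43.8  -0.1]
[-1.54, -1.26, 3.62] [-0.0, -5.5, -0.0]
[-1.19, -1.26, 3.75] [-0.0, -5.5, -0.0]
[-0.82, -1.26, 3.84] [-0.0, -5.5, -0.0]
[-0.45, -1.26, 3.91] [-0.0, -5.5, -0.0]
[-0.08, -1.27, 3.93] [-0.0, -5.5, -0.0]
[0.3, -1.27, 3.92] [-0.0, -5.5, -0.0]
[0.67, -1.27, 3.87] [-0.0, -5.5, -0.0]
[1.04, -1.27, 3.79] [-0.0, -5.5, -0.0]
top [ 9.9726313e-01  7.3933683e-02  6.4451819e+02 -5.2088806e+01] 4.239957 0.601406842516387
((716.0321655273438, -47.5096549987793), (48.18244552612305, 38.30076217651367), 0.5853239893913269)
scene [ 9.9639046e-01  8.4888414e-02  6.4043073e+02 -5.2644302e+01] 4.869608 0.6037346172284457
((718.9696655273438, -47.04448318481445), (45.6870231628418, 40.323577880859375), 5.5679779052734375)
```

```bash
python3 -m creep '[[[0,-1.5,-1.3,3.6,0,-5.5,0],[0,-1.2,-1.3,3.7,0,-5.5,0],[0,-0.8,-1.3,3.8,0,-5.5,0],[0,-0.4,-1.3,3.9,0,-5.5,0],[0,-0.1,-1.3,3.9,0,-5.5,0],[0,0.3,-1.3,3.9,0,-5.5,0],[0,0.7,-1.3,3.9,0,-5.5,0],[0,1.0,-1.3,3.8,0,-5.5,0]]]' 60; python3 -c "
from h import *
plan((.49,.02,.30),3)"
```

```text
t: 0.9
tool_pos: [0.4683, -0.2923, 0.3292]
orientation: [-1.546, 0.264, -0.248]
force: [0.5, 0.3, -0.4]
opening: 0.0929
t 0.9 pos [ 0.4683 -0.2923  0.3292] F [ 0.45  0.33 -0.35] open 0.0929 tilt/turn deg [ -0.6 -21.7  -0.6]
[-0.99, 0.41, 3.78] [-0.1, -2.7, -0.1]
[-0.81, 0.4, 3.82] [-0.1, -2.7, -0.1]
[-0.63, 0.4, 3.86] [-0.1, -2.7, -0.1]
[-0.45, 0.39, 3.88] [-0.1, -2.7, -0.1]
[-0.26, 0.38, 3.9] [-0.1, -2.7, -0.1]
[-0.08, 0.38, 3.91] [-0.1, -2.7, -0.1]
[0.11, 0.37, 3.91] [-0.1, -2.7, -0.1]
[0.29, 0.37, 3.9] [-0.1, -2.7, -0.1]
```

```bash
python3 -m creep '[[[0,-1.0,0.4,3.8,-0.1,-2.7,-0.1],[0,-0.8,0.4,3.8,-0.1,-2.7,-0.1],[0,-0.6,0.4,3.9,-0.1,-2.7,-0.1],[0,-0.4,0.4,3.9,-0.1,-2.7,-0.1],[0,-0.3,0.4,3.9,-0.1,-2.7,-0.1],[0,-0.1,0.4,3.9,-0.1,-2.7,-0.1],[0,0.1,0.4,3.9,-0.1,-2.7,-0.1],[0,0.3,0.4,3.9,-0.1,-2.7,-0.1]]]' 60; python3 -c "
from h import *
plan((.490,.323,.20),11.2)"
```

```text
t: 1.7
tool_pos: [0.4888, 0.0326, 0.2965]
orientation: [-1.575, -0.057, 0.051]
force: [0.4, 0.5, -0.2]
opening: 0.093
t 1.7 pos [0.4888 0.0326 0.2965] F [ 0.37  0.52 -0.18] open 0.093 tilt/turn deg [ 0.3 -7.2  0.2]
[0.26, 1.19, 3.63] [0.0, -0.9, 0.0]
[0.32, 1.19, 3.62] [0.0, -0.9, 0.0]
[0.38, 1.19, 3.61] [0.0, -0.9, 0.0]
[0.43, 1.2, 3.61] [0.0, -0.9, 0.0]
[0.49, 1.2, 3.6] [0.0, -0.9, 0.0]
[0.55, 1.2, 3.59] [0.0, -0.9, 0.0]
[0.61, 1.2, 3.58] [0.0, -0.9, 0.0]
[0.66, 1.2, 3.57] [0.0, -0.9, 0.0]
```

```bash
python3 -m creep '[[[0,0.3,1.2,3.6,0,-0.9,0],[0,0.3,1.2,3.6,0,-0.9,0],[0,0.4,1.2,3.6,0,-0.9,0],[0,0.4,1.2,3.6,0,-0.9,0],[0,0.5,1.2,3.6,0,-0.9,0],[0,0.5,1.2,3.6,0,-0.9,0],[0,0.6,1.2,3.5,0,-0.9,0],[0,0.6,1.0,3.0,0,-0.9,0]]]' 60; python3 -c "
from h import *
shot('scene','scene1.png')
plan((.490,.323,.127),11.2)"
```

```text
t: 2.5
tool_pos: [0.4858, 0.3286, 0.1955]
orientation: [-1.571, -0.161, 0.158]
force: [0.4, -0.4, 0.0]
opening: 0.093
t 2.55 pos [0.4843 0.332  0.1932] F [-4.47 -0.05 -1.52] open 0.0928 tilt/turn deg [ 0.3  0.6 -0.1]
[0.05, 0.83, -0.12] [0.0, 0.1, -0.0]
[0.05, 0.83, -0.12] [0.0, 0.1, -0.0]
[0.05, 0.83, -0.12] [0.0, 0.1, -0.0]
[0.05, 0.83, -0.12] [0.0, 0.1, -0.0]
[0.05, 0.83, -0.12] [0.0, 0.1, -0.0]
[0.05, 0.83, -0.12] [0.0, 0.1, -0.0]
[0.05, 0.83, -0.12] [0.0, 0.1, -0.0]
[0.05, 0.83, -0.12] [0.0, 0.1, -0.0]
```

View pics/scene1.png

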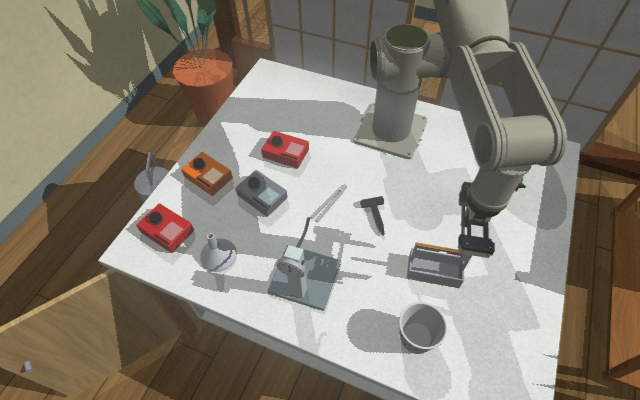

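The gripper stands above the far part of the bar (about (478,235)), straddling it; all bystanders in place. Descending.

```bash
python3 -m creep '[[[0,0.2,0.4,-0.5,0,0.1,0],[0,0.1,0.9,-0.3,0,0.1,0],[0,0.05,1.2,-0.1,0,0.1,0],[0,0.05,1.3,0,0,0.1,0],[0,0,1.3,0,0,0.1,0],[0,0,1.0,0,0,0,0],[0,0,0.5,0,0,0,0],[0,0,0,0,0,0,0]]]' 60; python3 -c "
from h import *
plan((.490,.323,.127),11.2,1)"
```

```text
t: 3.35
tool_pos: [0.4893, 0.3194, 0.1186]
orientation: [-1.573, -0.149, 0.157]
force: [-0.2, -0.4, 0.5]
opening: 0.0927
t 3.35 pos [0.4893 0.3194 0.1186] F [-0.2  -0.41  0.49] open 0.0927 tilt/turn deg [ 0.4 -0.1 -0.3]
[0.13, -0.84, 0.33] [0.4, -0.1, -0.3]
```

```bash
python3 -m creep '[[[0,0.1,-0.7,0.2,0.4,0,-0.3],[0,0,0,0,0,0,0],[0.5,0,0,0,0,0,0],[1,0,0,0,0,0,0],[1,0,0,0,0,0,0],[1,0,0,0,0,0,0],[1,0,0,0,0,0,0],[1,0,0,0,0,0,0]]]' 60; python3 -c "
from h import *
plan((.490,.323,.127),11.2,1);s=readout.read_state();print(s['wrist_torque'])"
```

```text
t: 4.15
tool_pos: [0.4915, 0.323, 0.1293]
orientation: [-1.563, -0.156, 0.15]
force: [-0.3, -0.9, -0.1]
opening: 0.0493
t 4.15 pos [0.4915 0.323  0.1293] F [-0.26 -0.89 -0.07] open 0.0493 tilt/turn deg [-0.1 -0.   0.3]
[-0.15, 0.23, 0.02] [-0.1, -0.0, 0.3]
[-0.02979599 -0.0768973   0.03837546]
```

```bash
python3 -m creep '[[[1,0,0.35,0,0,0,0.3],[1,0,0,0,0,0,0],[1,0,0,0,0,0,0],[1,0,0,0,0,0,0],[1,0,0,0,0,0,0],[1,0,0,0,0,0,0],[1,0,0,0,0,0,0],[1,0,0,0,0,0,0]]]' 60; python3 -c "
from h import *
plan((.490,.323,.127),11.2,1);s=readout.read_state();print(s['wrist_torque'])"
```

```text
t: 4.95
tool_pos: [0.4909, 0.3228, 0.1248]
orientation: [-1.564, -0.15, 0.155]
force: [-0.8, -0.2, 0.2]
opening: 0.0094
t 4.95 pos [0.4909 0.3228 0.1248] F [-0.81 -0.23  0.21] open 0.0094 tilt/turn deg [-0.1 -0.1 -0.2]
[-0.08, -0.22, 0.04] [-0.1, -0.1, -0.2]
[-0.03878703 -0.00063229 -0.08649937]
```

```bash
python3 -m creep '[[[1,0,0,0,0,0,0],[1,0,-0.5,0,0,0,0],[1,0,-1.2,0,0,0,0],[1,0,-2.0,0,0,0,0],[1,0,-2.0,0,0,0,0],[1,0,-2.0,0,0,0,0],[1,0,-1.0,0,0,0,0],[1,0,-0.3,0,0,0,0]]]' 60
python3 -m creep '[[[1,0,-1,0,0,0,0],[1,0,-1.4,0,0,0,0],[1,0,-1.4,0,0,0,0],[1,0,-0.7,0,0,0,0],[1,0,-0.2,0,0,0,0],[1,0,0,0,0,0,0],[1,0,0,0,0,0,0],[1,0,0,0,0,0,0]]]' 60; python3 -c "
from h import *
s=readout.read_state();print(s['wrist_torque'])
fs=[]
for k in range(4):
    c=shot('scene','lift.png');fs.append(readout.read_state()['force'])
print(np.round(fs,2))
W=pts(c);x,y,z=np.moveaxis(W,-1,0)
b=W[(x>.4)&(x<.6)&(y>.19)&(y<.29)&(z>.235)&(z<.29)];print(len(b));
A=np.c_[b[:,1],np.ones(len(b))]
top=b[b[:,2]>np.median(b[:,2])]
for lo in np.arange(.2,.29,.015):
    q=b[(b[:,1]>lo)&(b[:,1]<lo+.015)]
    if len(q):print(lo.round(3),len(q),np.percentile(q[:,2],[50,80,95]).round(4),q[:,0].mean().round(4))
plan((.490,.323,.251),11.2,1)"
```

```text
t: 5.75
tool_pos: [0.4898, 0.3221, 0.219]
orientation: [-1.565, -0.148, 0.158]
force: [0.9, 0.0, -3.4]
opening: 0.0095
t: 6.55
tool_pos: [0.4895, 0.3217, 0.2681]
orientation: [-1.566, -0.146, 0.16]
force: [-1.1, 2.1, -4.1]
opening: 0.0094
[ 0.10110738 -0.05521145 -0.03338947]
[[-0.34  0.63 -2.91]
 [ 0.5   0.53 -3.62]
 [-0.3   0.12 -3.09]
 [ 0.64  0.35 -3.4 ]]
234
0.2 11 [0.2612 0.2752 0.2792] 0.5109
0.215 59 [0.2741 0.2817 0.2829] 0.5133
0.23 44 [0.2796 0.2816 0.2827] 0.5091
0.245 42 [0.2798 0.2824 0.2837] 0.5064
0.26 44 [0.2795 0.2825 0.2837] 0.5033
0.275 34 [0.28   0.2819 0.2846] 0.4995
t 6.75 pos [0.4896 0.3217 0.2682] F [ 0.64  0.35 -3.4 ] open 0.0093 tilt/turn deg [ 0.  -0.  -0.5]
[0.08, 1.72, 0.12] [0.0, -0.0, -0.5]
```

View pics/lift.png

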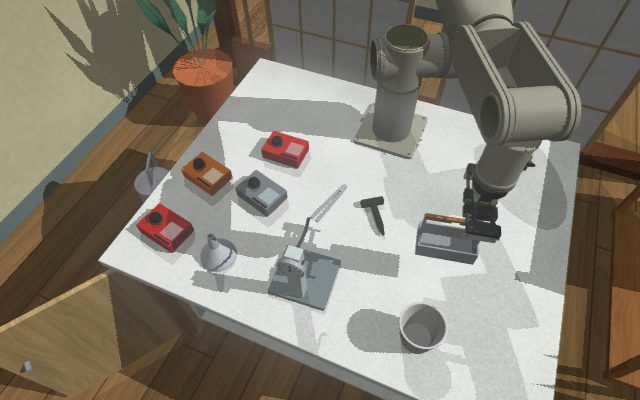

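Caddy is level in the grip (bar from (425,215) to (465,222)), weight about 3.3 N, so expected sink is about 23 mm. Carrying to in front of the hook tip.

```bash
python3 -c "
from h import *
plan((.546,-.026,.262),5,16)"
```

```text
t 6.75 pos [0.4896 0.3217 0.2682] F [ 0.64  0.35 -3.4 ] open 0.0093 tilt/turn deg [ 0.   6.2 -0.5]
[-0.07, 0.04, -2.2] [0.0, 0.4, -0.0]
[-0.06, 0.04, -2.2] [0.0, 0.4, -0.0]
[-0.04, 0.04, -2.2] [0.0, 0.4, -0.0]
[-0.03, 0.04, -2.2] [0.0, 0.4, -0.0]
[-0.01, 0.04, -2.2] [0.0, 0.4, -0.0]
[-0.0, 0.04, -2.2] [0.0, 0.4, -0.0]
[0.01, 0.04, -2.2] [0.0, 0.4, -0.0]
[0.03, 0.04, -2.2] [0.0, 0.4, -0.0]
[0.04, 0.04, -2.2] [0.0, 0.4, -0.0]
[0.06, 0.04, -2.2] [0.0, 0.4, -0.0]
[0.07, 0.04, -2.2] [0.0, 0.4, -0.0]
[0.09, 0.04, -2.2] [0.0, 0.4, -0.0]
[0.1, 0.04, -2.2] [0.0, 0.4, -0.0]
[0.12, 0.04, -2.2] [0.0, 0.4, -0.0]
[0.13, 0.04, -2.2] [0.0, 0.4, -0.0]
[0.15, 0.04, -2.2] [0.0, 0.4, -0.0]
```

```bash
python3 -m creep '[[[1,0,0,-0.5,0,0.3,0],[1,0,0,-1.2,0,0.4,0],[1,0,0,-1.8,0,0.4,0],[1,0,0,-2.2,0,0.4,0],[1,0,0,-2.4,0,0.4,0],[1,0,0.1,-2.4,0,0.4,0],[1,0,0.1,-2.4,0,0.4,0],[1,0,0.1,-2.4,0,0.4,0]]]' 60
python3 -m creep '[[[1,0,0.1,-2.4,0,0.4,0],[1,0,0,-2.4,0,0.4,0],[1,0.1,0,-2.4,0,0.4,0],[1,0.1,0,-2.2,0,0.4,0],[1,0.1,0,-1.8,0,0.4,0],[1,0.1,0,-1.4,0,0.4,0],[1,0.2,0,-0.9,0,0.2,0],[1,0.1,0,-0.4,0,0,0]]]' 60; python3 -c "
from h import *
plan((.546,-.026,.262),5,4)"
```

```text
t: 7.55
tool_pos: [0.515, 0.1626, 0.2647]
orientation: [-1.57, -0.102, 0.117]
force: [0.5, 0.6, -3.1]
opening: 0.0091
t: 8.35
tool_pos: [0.5375, 0.01, 0.2642]
orientation: [-1.575, -0.057, 0.072]
force: [-0.1, 0.3, -3.6]
opening: 0.0094
t 8.35 pos [0.5375 0.01   0.2642] F [-0.07  0.31 -3.64] open 0.0094 tilt/turn deg [ 0.3 -0.3 -0.5]
[0.14, 0.06, -0.91] [0.1, -0.1, -0.1]
[0.14, 0.06, -0.91] [0.1, -0.1, -0.1]
[0.14, 0.06, -0.91] [0.1, -0.1, -0.1]
[0.13, 0.06, -0.92] [0.1, -0.1, -0.1]
```

```bash
python3 -m creep '[[[1,0.1,0,-0.9,0,0,-0.1],[1,0.1,0,-1.0,0,0,-0.1],[1,0.1,0,-0.9,0,0,-0.1],[1,0.1,0,-0.5,0,0,0],[1,0.1,0,-0.2,0,0,0],[1,0,0,0,0,0,0],[1,0,0,0,0,0,0],[1,0,0,0,0,0,0]]]' 60; python3 -c "
from h import *
plan((.546,-.026,.262),5,1)
cs={n:shot(n,n+'2.png') for n in('top','scene')}
im=np.vstack([cv2.resize(cv2.imread('pics/'+n+'2.png')[a:a+110,b:b+200],None,fx=2.6,fy=2.6,interpolation=cv2.INTER_CUBIC) for n,a,b in(('top',110,220),('scene',190,240))]);cv2.imwrite('pics/c2.png',im)
for n,c in cs.items():
    W=pts(c);x,y,z=np.moveaxis(W,-1,0)
    b=W[(x>.5)&(x<.58)&(y>-.15)&(y<.03)&(z>.262)&(z<.285)]
    hs=cv2.fitLine((b[:,:2]*1000).astype(np.float32),cv2.DIST_HUBER,0,.01,.01).ravel();print(n,len(b),hs,b[:,1].min(),b[b[:,1]<-.05].mean(0))
    b=W[(x>.59)&(x<.685)&(y>-.09)&(y<-.01)&(z>.2)&(z<.25)]
    print(cv2.fitLine((b[:,:2]*1000).astype(np.float32),cv2.DIST_HUBER,0,.01,.01).ravel(),b[:,0].min())
"
```

```text
t: 9.15
tool_pos: [0.5461, -0.0259, 0.2641]
orientation: [-1.574, -0.063, 0.069]
force: [-0.7, 0.3, -3.3]
opening: 0.0095
t 9.15 pos [ 0.5461 -0.0259  0.2641] F [-0.68  0.31 -3.34] open 0.0095 tilt/turn deg [ 0.2 -0.2 -0.2]
[-0.01, 0.21, -0.0] [0.2, -0.2, -0.2]
top 75 [ 9.8983966e-02 -9.9508905e-01  5.5038470e+02 -1.0577072e+02] -0.13445788075464987 [ 0.55108759 -0.10776565  0.2775822 ]Traceback (most recent call last):
  File "<string>", line 11, in <module>
    print(cv2.fitLine((b[:,:2]*1000).astype(np.float32),cv2.DIST_HUBER,0,.01,.01).ravel(),b[:,0].min())
          ~~~~~~~~~~~^^^^^^^^^^^^^^^^^^^^^^^^^^^^^^^^^^^^^^^^^^^^^^^^^^^^^^^^^^^^
cv2.error: OpenCV(4.12.0) /io/opencv/modules/imgproc/src/linefit.cpp:50: error: (-215:Assertion failed) count > 0 in function 'fitLine2D_wods'
```

View pics/c2.png

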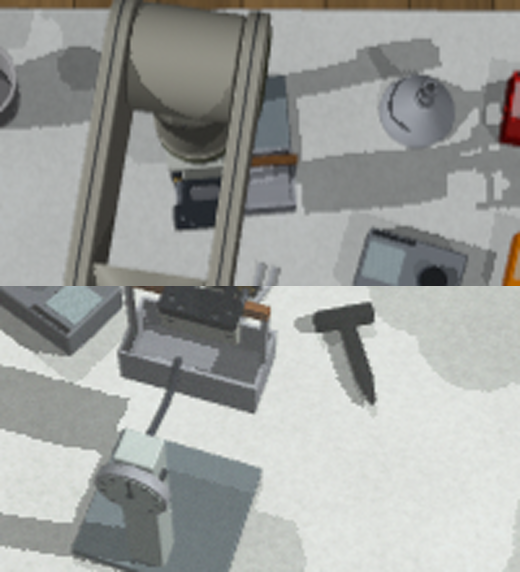

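Top half: bar end at about (298,158), hook hidden behind the arm; scene half: hook tip (177,362 in crop) lies over the box, ahead of the bar. Numbers agree with the plan (notch y ≈ −0.060). Sliding in along the hook.

```bash
python3 -m creep '[[[1,0.6,0,0,0,0,0],[1,1.2,0,0,0,0,0],[1,1.6,0,0,0,0,0],[1,1.6,0,0,0,0,0],[1,1.5,0,0,0,0,0],[1,1.1,0,0,0,0,0],[1,0.5,0,0,0,0,0],[1,0.1,0,0,0,0,0]]]' 60; python3 -c "
from h import *
plan((.6355,-.0178,.262),5.3,1)
plan((.6355,-.0178,.262),5.3,1)"
```

```text
t: 10.05
tool_pos: [0.6329, -0.017, 0.2633]
orientation: [-1.574, -0.065, 0.07]
force: [-0.4, -0.5, -2.9]
opening: 0.0097
t 10.05 pos [ 0.6329 -0.017   0.2633] F [-0.37 -0.52 -2.87] open 0.0097 tilt/turn deg [ 0.2 -0.4 -0.2]
[0.26, 0.13, -0.1] [0.2, -0.4, -0.2]
t 10.05 pos [ 0.6329 -0.017   0.2633] F [-0.37 -0.52 -2.87] open 0.0097 tilt/turn deg [ 0.2 -0.4 -0.2]
[0.26, 0.13, -0.1] [0.2, -0.4, -0.2]
```

```bash
python3 -m creep '[[[1,0.1,0.3,0,0,0,0],[1,0.1,0.8,-0.1,0,0,0],[1,0,0.9,0,0,0,0],[1,0,0.9,0,0,0,0],[1,0,0.7,0,0,0,0],[1,0,0.4,0,0,0,0],[1,0,0,0,0,0,0],[1,0,0,0,0,0,0]]]' 60; python3 -c "
from h import *
plan((.6355,-.0178,.190),5.3,1)
cs={n:shot(n,n+'3.png') for n in('top','scene')}
im=np.vstack([cv2.resize(cv2.imread('pics/'+n+'3.png')[a:a+b1,b:b+200],None,fx=3,fy=3,interpolation=cv2.INTER_CUBIC) for n,a,b,b1 in(('top',110,220,70),('scene',190,210,120))]);cv2.imwrite('pics/c3.png',im)
fs=[]
for n,c in cs.items():
    W=pts(c);x,y,z=np.moveaxis(W,-1,0);fs.append(readout.read_state()['force'].round(2))
    b=W[(x>.6)&(x<.68)&(y>-.15)&(y<-.07)&(z>.212)&(z<.25)]
    print(n,len(b),b[:,1].min() if len(b) else '', b.mean(0) if len(b) else '')
print(fs)
"
```

```text
t: 10.85
tool_pos: [0.6328, -0.0181, 0.2182]
orientation: [-1.573, -0.063, 0.072]
force: [0.4, -0.2, -3.4]
opening: 0.0092
t 10.85 pos [ 0.6328 -0.0181  0.2182] F [ 0.42 -0.23 -3.37] open 0.0092 tilt/turn deg [ 0.2 -0.4 -0.4]
[0.29, 2.82, 0.02] [0.2, -0.4, -0.4]
top 75 -0.12471554901808897 [ 0.63737921 -0.09825679  0.23074376]
scene 131 -0.12834978639386158 [ 0.64306215 -0.09996646  0.22879406]
[array([-0.71,  0.89, -2.38]), array([-0.71,  0.89, -2.38])]
```

View pics/c3.png

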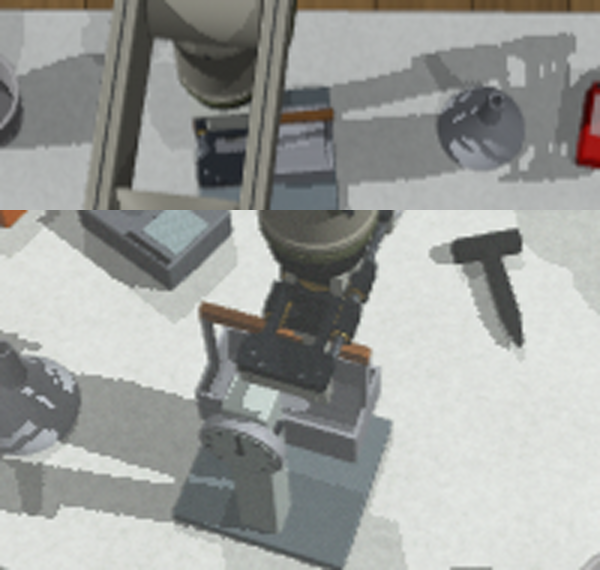

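```bash
cat >> h.py <<'E'
def favg(n=16):
    f=[]
    for _ in range(n): optics.read_camera('top'); s=readout.read_state(); f.append(np.r_[s['force'],s['wrist_torque']])
    print('Favg',np.mean(f,0).round(3),'sd',np.std(f,0).round(2),'t',s['t'],'pos',s['tool_pos'].round(4))
E
python3 -c "
from h import *
favg()"
python3 -m creep '[[[1,0,0.15,0,0,0,0],[1,0,0.2,0,0,0,0],[1,0,0.2,0,0,0,0],[1,0,0.2,0,0,0,0],[1,0,0.2,0,0,0,0],[1,0,0.2,0,0,0,0],[1,0,0.15,0,0,0,0],[1,0,0,0,0,0,0]]]' 60;python3 -c "
from h import *
favg(8)"
```

```text
Favg [-0.207 -0.046 -3.155  0.074 -0.083 -0.011] sd [0.45 0.58 0.63 0.03 0.03 0.03] t 11.75 pos [ 0.6329 -0.0181  0.2183]
t: 12.55
tool_pos: [0.6331, -0.0182, 0.2044]
orientation: [-1.574, -0.063, 0.071]
force: [-0.7, -0.8, -0.5]
opening: 0.0095
Favg [-0.401  0.095 -1.834  0.073 -0.027 -0.022] sd [0.51 0.41 0.4  0.03 0.02 0.02] t 12.95 pos [ 0.6331 -0.0182  0.2047]
```

```bash
python3 -m creep '[[[1,0,0.15,0,0,0,0],[1,0,0.2,0,0,0,0],[1,0,0.2,0,0,0,0],[1,0,0.2,0,0,0,0],[1,0,0.2,0,0,0,0],[1,0,0.15,0,0,0,0],[1,0,0.1,0,0,0,0],[1,0,0,0,0,0,0]]]' 60;python3 -c "
from h import *
favg(16)"
```

```text
t: 13.75
tool_pos: [0.6331, -0.0182, 0.1921]
orientation: [-1.574, -0.064, 0.071]
force: [-0.5, 0.9, -0.3]
opening: 0.0092
Favg [-0.708  0.509 -0.366  0.057  0.078 -0.047] sd [0.35 0.39 0.43 0.03 0.03 0.03] t 14.55 pos [ 0.6332 -0.0182  0.1923]
```

```bash
python3 -m creep '[[[1,-0.05,0.1,0,0,0,0],[1,0,0.1,0.05,0,0,0],[1,0,0,0,0,0,0],[1,0,0,0,0,0,0],[1,0,0,0,0,0,0],[1,0,0,0,0,0,0],[1,0,0,0,0,0,0],[1,0,0,0,0,0,0]]]' 60;python3 -c "
from h import *
favg(16)"
```

```text
t: 15.35
tool_pos: [0.6331, -0.0181, 0.1905]
orientation: [-1.574, -0.065, 0.069]
force: [-0.2, -1.0, -0.2]
opening: 0.0091
Favg [-0.108 -0.335 -0.242 -0.042 -0.048 -0.017] sd [0.59 0.34 0.42 0.02 0.04 0.03] t 16.15 pos [ 0.6332 -0.0182  0.1905]
```

```bash
python3 -m creep '[[[1,0,0.1,0,0,0,0],[1,0,0,0,0,0,0],[1,0,0,0,0,0,0],[1,0,0,0,0,0,0],[1,0,0,0,0,0,0],[1,0,0,0,0,0,0],[1,0,0,0,0,0,0],[1,0,0,0,0,0,0]]]' 3;python3 -c "
from h import *
favg(8)"; python3 -m creep '[[[0.85,0,0,0,0,0,0],[0.75,0,0,0,0,0,0],[0.65,0,0,0,0,0,0],[0.65,0,0,0,0,0,0],[0.65,0,0,0,0,0,0],[0.65,0,0,0,0,0,0],[0.65,0,0,0,0,0,0],[0.65,0,0,0,0,0,0]]]' 3;python3 -c "
from h import *
favg(6);plan((.6355,-.0178,.190),5.3,1)
s=shot('scene','scene4.png');W=pts(s);x,y,z=np.moveaxis(W,-1,0)
b=W[(x>.6)&(x<.68)&(y>-.15)&(y<-.07)&(z>.185)&(z<.215)]
print(len(b),b[:,1].min(),b.mean(0))
i=cv2.imread('pics/scene4.png')[170:320,200:400];cv2.imwrite('pics/c4.png',cv2.resize(i,None,fx=4,fy=4,interpolation=cv2.INTER_CUBIC))"
```

```text
t: 16.95
tool_pos: [0.6333, -0.0182, 0.1895]
orientation: [-1.574, -0.065, 0.069]
force: [-0.1, -0.5, -0.9]
opening: 0.0096
Favg [-0.055 -0.195  0.051 -0.063 -0.044  0.011] sd [0.66 0.42 0.5  0.02 0.03 0.03] t 17.35 pos [ 0.6333 -0.0182  0.1895]
t: 18.15
tool_pos: [0.6334, -0.0181, 0.1896]
orientation: [-1.574, -0.066, 0.069]
force: [0.7, 0.4, -0.5]
opening: 0.0327
Favg [-0.074 -0.107  0.071 -0.022 -0.076  0.012] sd [0.31 0.46 0.33 0.02 0.03 0.02] t 18.45 pos [ 0.6334 -0.0181  0.1896]
t 18.45 pos [ 0.6334 -0.0181  0.1896] F [-0.12  0.17 -0.02] open 0.0323 tilt/turn deg [ 0.3 -0.4 -0.1]
[0.21, -0.04, 0.01] [0.3, -0.4, -0.1]
118 -0.12823815540972835 [ 0.64383312 -0.10131004  0.20103968]
```

View pics/c4.png

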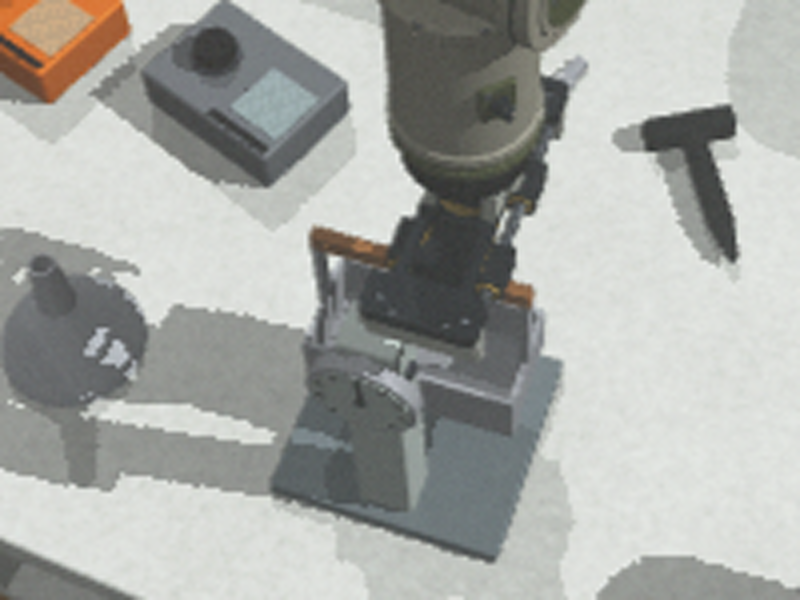

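The fingers stand open around the bar; caddy hangs level on the hook (bar (315,235)–(530,295) in the crop), dial shows load. Retreating upward.

```bash
python3 -m creep '[[[0.65,0,-0.3,0,0,0,0],[0.65,0,-0.8,0,0,0,0],[0.65,0,-1.2,0,0,0,0],[0.65,0,-1.5,0,0,0,0],[0.65,0,-2,0,0,0,0],[0.65,0,-2.5,0,0,0,0],[0.65,0,-2.5,0,0,0,0],[0.65,0,-2,0,0,0,0]]]' 60;python3 -c "
from h import *
plan((.5,-.26,.28),-16,8)"
```

```text
t: 19.3
tool_pos: [0.6326, -0.0173, 0.3264]
orientation: [-1.574, -0.064, 0.07]
force: [-1.1, -0.6, -1.3]
opening: 0.0327
t 19.3 pos [ 0.6326 -0.0173  0.3264] F [-1.11 -0.62 -1.32] open 0.0327 tilt/turn deg [ 0.3 20.9 -0.2]
[-1.91, 0.6, -2.88] [0.0, 2.6, -0.0]
[-1.78, 0.6, -2.96] [0.0, 2.6, -0.0]
[-1.64, 0.59, -3.04] [0.0, 2.6, -0.0]
[-1.5, 0.59, -3.11] [0.0, 2.6, -0.0]
[-1.36, 0.59, -3.18] [0.0, 2.6, -0.0]
[-1.21, 0.59, -3.24] [0.0, 2.6, -0.0]
[-1.06, 0.58, -3.29] [0.0, 2.6, -0.0]
[-0.91, 0.58, -3.33] [0.0, 2.6, -0.0]
```

```bash
python3 -m creep '[[[1,-1.9,0,-2.9,0,2.6,0],[1,-1.8,0,-3.0,0,2.6,0],[1,-1.6,0.3,-3.0,0,2.6,0],[1,-1.5,0.6,-3.1,0,2.6,0],[1,-1.4,0.8,-3.2,0,2.6,0],[1,-1.2,0.8,-3.2,0,2.6,0],[1,-1.1,0.8,-3.3,0,2.6,0],[1,-0.9,0.8,-3.0,0,2.6,0]]]' 20;python3 -c "
from h import *
plan((.443,-.3275,.13),-16,8)
cs={n:shot(n,n+'5.png') for n in('top','scene')}
for n,c in cs.items():
    W=pts(c);x,y,z=np.moveaxis(W,-1,0)
    b=W[(x>.56)&(x<.68)&(y>-.15)&(y<.04)&(z>.185)&(z<.21)]
    if len(b)>9: print(n,len(b),b.mean(0).round(4),b[:,1].min(),b[:,1].max(),np.polyfit(b[:,1],b[:,2],1),cv2.minAreaRect((b[:,:2]*1000).astype(np.float32)))
    b=W[(x>.38)&(x<.5)&(y>-.37)&(y<-.28)&(z>.056)&(z<.07)]
    if len(b)>9: print(n,'key',len(b),b.mean(0),cv2.minEnclosingCircle((b[:,:2]*1000).astype(np.float32)))
cv2.imwrite('pics/c5.png',cv2.resize(cv2.imread('pics/scene5.png')[140:340,180:420],None,fx=3,fy=3,interpolation=cv2.INTER_CUBIC))
"
```

```text
t: 20.1
tool_pos: [0.502, -0.2619, 0.3079]
orientation: [-1.568, 0.202, -0.243]
force: [-0.1, 0.1, -0.7]
opening: 0.0005
t 20.1 pos [ 0.502  -0.2619  0.3079] F [-0.08  0.06 -0.73] open 0.0005 tilt/turn deg [ 0.3 -0.2  1.5]
[-0.54, 2.21, -0.98] [0.0, -0.0, 0.2]
[-0.53, 2.22, -0.98] [0.0, -0.0, 0.2]
[-0.52, 2.22, -0.98] [0.0, -0.0, 0.2]
[-0.52, 2.22, -0.99] [0.0, -0.0, 0.2]
[-0.51, 2.22, -0.99] [0.0, -0.0, 0.2]
[-0.5, 2.22, -0.99] [0.0, -0.0, 0.2]
[-0.5, 2.22, -0.99] [0.0, -0.0, 0.2]
[-0.49, 2.22, -0.99] [0.0, -0.0, 0.2]
top 226 [ 0.637  -0.0518  0.2027] -0.12613671445806943 0.020925587349287234 [-0.00182693  0.20262502] ((644.1197509765625, -48.36248016357422), (65.8853759765625, 145.39962768554688), 19.305471420288086)
top key 32 [ 0.44092665 -0.31965831  0.06296246] ((441.5554504394531, -323.8826904296875), 15.158490180969238)
scene 392 [ 0.6399 -0.0514  0.201 ] -0.12763935717320093 0.022321142500822146 [-0.00954715  0.20051163] ((641.8546752929688, -51.79985809326172), (61.8016357421875, 143.24208068847656), 21.70201873779297)
scene key 75 [ 0.44513371 -0.32801399  0.06262294] ((443.4698791503906, -328.71160888671875), 17.809219360351562)
```

View pics/c5.png

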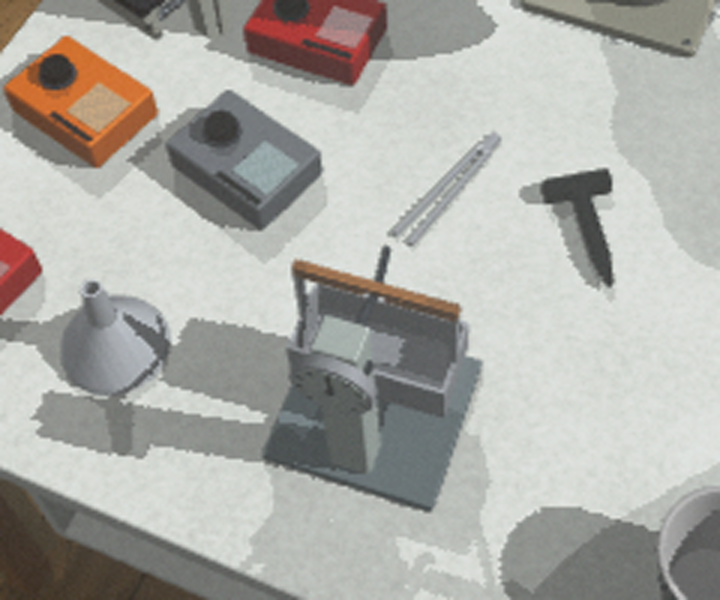

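Caddy hangs level and centred on the hook (bar (295,265)–(460,310)), bystanders in place. On to the grey key at (222,128).

```bash
python3 -m creep '[[[1,-0.5,1.5,-1.0,0,0,0.2],[1,-0.5,2.2,-1.0,0,0,0.2],[1,-0.5,2.5,-1.0,0,0,0.2],[1,-0.5,2.8,-1.0,0,0,0.2],[1,-0.5,2.8,-1.0,0,0,0.2],[1,-0.5,2.6,-1.0,0,0,0.2],[1,-0.5,1.8,-1.0,0,0,0.2],[1,-0.4,1.0,-0.8,0,0,0.1]]]' 20;python3 -c "
from h import *
plan((.443,-.328,.080),-16,8)"
```

```text
t: 21.0
tool_pos: [0.4456, -0.3302, 0.1336]
orientation: [-1.569, 0.211, -0.221]
force: [0.3, -0.2, 0.4]
opening: 0.0005
t 21.0 pos [ 0.4456 -0.3302  0.1336] F [ 0.32 -0.16  0.39] open 0.0005 tilt/turn deg [0.5 0.3 0.4]
[-0.04, 0.67, 0.02] [0.1, 0.0, 0.1]
[-0.04, 0.67, 0.02] [0.1, 0.0, 0.1]
[-0.04, 0.67, 0.02] [0.1, 0.0, 0.1]
[-0.04, 0.67, 0.02] [0.1, 0.0, 0.1]
[-0.04, 0.67, 0.02] [0.1, 0.0, 0.1]
[-0.04, 0.67, 0.02] [0.1, 0.0, 0.1]
[-0.04, 0.67, 0.02] [0.1, 0.0, 0.1]
[-0.04, 0.67, 0.02] [0.1, 0.0, 0.1]
```

```bash
python3 -m creep '[[[1,-0.1,0.7,0,0.2,0,0.1],[1,-0.1,1.0,0,0.2,0,0.1],[1,-0.1,1.0,0,0.1,0,0.1],[1,0,1.0,0,0,0,0],[1,0,0.8,0,0,0,0],[1,0,0.4,0,0,0,0],[1,0,0,0,0,0,0],[1,0,0,0,0,0,0]]]' 20;python3 -c "
from h import *
plan((.443,-.328,.070),-16,1);favg(8)"
```

```text
t: 21.8
tool_pos: [0.4444, -0.329, 0.0819]
orientation: [-1.56, 0.21, -0.217]
force: [-0.1, -0.2, -1.0]
opening: 0.0003
t 21.8 pos [ 0.4444 -0.329   0.0819] F [-0.08 -0.23 -1.02] open 0.0003 tilt/turn deg [-0.   0.4  0.2]
[-0.16, 1.19, 0.06] [-0.0, 0.4, 0.2]
Favg [ 0.099  0.099 -0.082 -0.03  -0.064  0.015] sd [0.44 0.56 0.47 0.05 0.04 0.03] t 22.2 pos [ 0.4443 -0.3291  0.082 ]
```

```bash
python3 -m creep '[[[1,-0.1,0.2,0,0,0,0],[1,0,0.2,0,0,0,0],[1,0,0.2,0,0,0,0],[1,0,0.2,0,0,0,0],[1,0,0.2,0,0,0,0],[1,0,0.2,0,0,0,0],[1,0,0,0,0,0,0],[1,0,0,0,0,0,0]]]' 20;python3 -c "
from h import *
favg(6)"
```

```text
t: 23.0
tool_pos: [0.4434, -0.3291, 0.0694]
orientation: [-1.561, 0.21, -0.217]
force: [-0.8, 0.7, 1.3]
opening: 0.0005
Favg [-0.556  0.528  1.665  0.04   0.045 -0.015] sd [0.47 0.53 0.45 0.02 0.03 0.02] t 23.3 pos [ 0.4434 -0.3291  0.0694]
```

```bash
python3 -m creep '[[[1,0,0.1,0,0,0,0],[1,0,0.07,0,0,0,0],[1,0,0,0,0,0,0],[1,0,0,0,0,0,0],[1,0,0,0,0,0,0],[1,0,0,0,0,0,0],[1,0,0,0,0,0,0],[1,0,0,0,0,0,0]]]' 20;python3 -c "
from h import *
favg(10)"
```

```text
t: 24.1
tool_pos: [0.4435, -0.3291, 0.0683]
orientation: [-1.561, 0.21, -0.217]
force: [-1.3, 0.4, 3.3]
opening: 0.0008
Favg [-1.076  1.059  3.02   0.145  0.169 -0.019] sd [0.41 0.52 0.43 0.02 0.03 0.02] t 24.6 pos [ 0.4435 -0.3291  0.0683]
```

```bash
python3 -m creep '[[[1,0,0,0,0,0,0],[1,0,0.15,0,0,0,0],[1,0,0.15,0,0,0,0],[1,0,0.15,0,0,0,0],[1,0,0.15,0,0,0,0],[1,0,0.15,0,0,0,0],[1,0,0,0,0,0,0],[1,0,0,0,0,0,0]]]' 20;python3 -c "
from h import *
favg(3)"
```

```text
t: 25.4
tool_pos: [0.4435, -0.3291, 0.064]
orientation: [-1.561, 0.21, -0.217]
force: [-3.2, 2.5, 8.8]
opening: 0.0005
Favg [-3.176  2.847  8.257  0.523  0.602 -0.032] sd [0.23 0.54 0.38 0.02 0.05 0.04] t 25.55 pos [ 0.4435 -0.3291  0.064 ]
```

```bash
python3 -m creep '[[[1,0,0.15,0,0,0,0],[1,0,0.15,0,0,0,0],[1,0,0.15,0,0,0,0],[1,0,0.1,0,0,0,0],[1,0,0.1,0,0,0,0],[1,0,0,0,0,0,0],[1,0,0,0,0,0,0],[1,0,0,0,0,0,0]]]' 20;python3 -c "
from h import *
favg(3)"
```

```text
t: 26.35
tool_pos: [0.4436, -0.3291, 0.0649]
orientation: [-1.561, 0.21, -0.216]
force: [-3.0, 1.8, 8.4]
opening: 0.0006
Favg [-3.379e+00  3.111e+00  7.548e+00  4.770e-01  5.640e-01  2.000e-03] sd [0.22 0.28 0.42 0.01 0.02 0.03] t 26.5 pos [ 0.4435 -0.3291  0.0648]
```

```bash
python3 -m creep '[[[1,0,0.25,0,0,0,0],[1,0,0.3,0,0,0,0],[1,0,0.35,0,0,0,0],[1,0,0.4,0,0,0,0],[1,0,0.4,0,0,0,0],[1,0,0.4,0,0,0,0],[1,0,0.4,0,0,0,0],[1,0,0.4,0,0,0,0]]]' 20;python3 -c "
from h import *
favg(2)"
```

```text
t: 27.3
tool_pos: [0.444, -0.3295, 0.0622]
orientation: [-1.561, 0.212, -0.211]
force: [-17.4, 13.0, 39.9]
opening: 0.0002
Favg [-1.7107e+01  1.3825e+01  4.0951e+01  2.6020e+00  3.1490e+00 -1.9000e-02] sd [0.44 0.08 0.2  0.01 0.02 0.02] t 27.4 pos [ 0.444  -0.3295  0.0622]
```

Key is firmly on the bottom (force well past 9 N). Releasing now.

```bash
python3 -m creep '[[[1,0,-0.3,0,0,0,0],[1,0,-0.5,0,0,0,0],[1,0,-0.8,0,0,0,0],[1,0,-1.5,0,0,0,0],[1,0,-2.5,0,0,0,0],[1,0,-2.5,0,0,0,0],[1,0,-2,0,0,0,0],[1,0,-1,0,0,0,0]]]' 20
python3 -m creep '[[[1,0,-0.3,0,0,0,0],[1,0,0,0,0,0,0],[1,0,0,0,0,0,0],[1,0,0,0,0,0,0],[1,0,0,0,0,0,0],[1,0,0,0,0,0,0],[1,0,0,0,0,0,0],[1,0,0,0,0,0,0]]]' 20
python3 -c "
from h import *
favg(4)
cs={n:shot(n,n+'6.png') for n in('top','scene')}
for n,c in cs.items():
    W=pts(c);x,y,z=np.moveaxis(W,-1,0)
    b=W[(x>.56)&(x<.68)&(y>-.15)&(y<.04)&(z>.185)&(z<.21)]
    if len(b)>9: print(n,len(b),b.mean(0).round(4),b[:,1].min(),b[:,1].max(),np.polyfit(b[:,1],b[:,2],1))
    b=W[(x>.38)&(x<.5)&(y>-.37)&(y<-.28)&(z>.05)&(z<.07)]
    if len(b)>9: print(n,'key',len(b),np.median(b,0))
cv2.imwrite('pics/c6.png',cv2.resize(cv2.imread('pics/scene6.png')[100:380,150:470],None,fx=2.1,fy=2.1,interpolation=cv2.INTER_CUBIC))
"
```

```text
t: 28.2
tool_pos: [0.4432, -0.3287, 0.1797]
orientation: [-1.559, 0.213, -0.21]
force: [0.3, 0.6, -0.5]
opening: 0.0004
t: 29.0
tool_pos: [0.4421, -0.3278, 0.1799]
orientation: [-1.557, 0.216, -0.207]
force: [-0.8, 0.4, 0.4]
opening: 0.0005
Favg [ 0.078 -0.29   0.028 -0.004 -0.051  0.003] sd [0.42 0.4  0.41 0.02 0.02 0.03] t 29.2 pos [ 0.4423 -0.3279  0.1803]
top 223 [ 0.6369 -0.0519  0.2027] -0.12581952068254149 0.021407959147743117 [-0.00452112  0.20241982]
top key 64 [ 0.43771409 -0.31612189  0.05338794]
scene 390 [ 0.6398 -0.0519  0.2007] -0.12788427606482558 0.022418099997689324 [-0.00873601  0.20022282]
scene key 104 [ 0.44749937 -0.32585273  0.06126309]
```

View pics/c6.png

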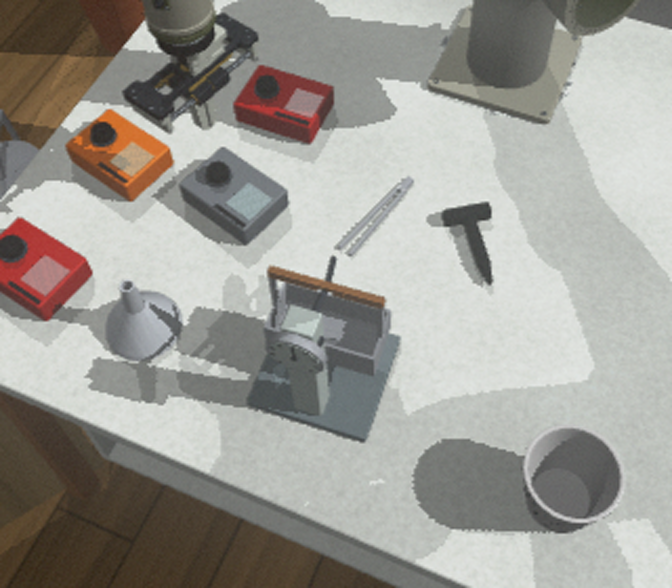

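The caddy still hangs level (bar (270,270)–(385,300)), the key (218,172) is up, and nothing else has moved. Handing in.

```bash
python3 -c "
from h import *
W=pts(dict(shot('scene')));x,y,z=np.moveaxis(W,-1,0)
b=W[(x>.43)&(x<.456)&(y>-.34)&(y<-.315)];print(np.percentile(b[:,2],[20,50,80]))
print(robot.close_job())"
```

```text
[0.06400485 0.20719337 0.59141322]
the job is handed in; nothing more can be done
None
```

The caddy is hanging by its notch on the scale's hook, and the label key was held at its halfway stop and then pressed fully down. I handed the job in at about 29 s. No verdict is reported, so the results below are my own checks.

- **Hanging:** I lowered the caddy until the tool carried about 0 N of its roughly 3.2 N weight, then let go. The last pictures show it level and centred. The bar top is at about 0.202 m, so the hook has sunk about 25 mm. The bar was at the same height in the pictures before and after the key press.
- **Halfway stop:** I held the key at about 3 N for a little over 1 s. The halfway stop needs 2.2 N and the second stage starts at 6.5 N.
- **Full press:** My first two pushes only reached about 8 N, short of the 9 N needed. The third bottomed the key but overshot to 41 N vertically at the fingers, far more than necessary. The 40 N limit is worded for the arm and gripper body rather than the fingers, so I am not certain how it will be judged.
- **Key back up:** It looks fully up in the last picture. My final depth check of its height was inconclusive because the gripper blocked the view.
- **Bystanders and robot:** The pot, funnel, dibber and tweezers look unmoved in the pictures, though I did not measure them. The robot is clear of everything, with a force reading of about 0 N.

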